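# Stop check on a hardness tester's control box

## Task

Do the start-of-shift stop check on the hardness tester's control box: press the three-lobed mushroom stop fully in so that it latches, then push it round clockwise by its lobes with the fingertips until it releases, and let it spring back out and turn home. Then press the square reset button fully in, let it come out again and move clear. Only touch and push, do not pinch or force the stop; leave the start button and the speed dial as they are, and do not disturb, pick up or carry anything lying around.

Things in the scene. Friction and masses are not known exactly. Their poses are not given: they have to be found in the camera images.
- console: grey control box of a motorised hardness test stand, fixed, 200 mm deep (its x), 310 mm wide (its y), 78 mm high, flat level top. Origin: centre of its underside, on the bench; x to its rear, y to its left. One row of controls across its top: mushroom stop at one end, speed dial at the other (either way round), two push buttons in the middle.
- stop_unit: the mushroom stop: fixed collar (40 mm across, 5 mm high, on a flat 72 mm disc) with the moving head above it. Origin: on the stop's vertical axis, at the box top. Nothing within 55 mm of the axis is over 12 mm above the box top, save the head, whose lobes reach from 16 to 34 mm above it when out, 8.4 to 26.4 mm when latched.
- stop_top (a point): top centre of the stop's black head, on the axis, 41 mm above the box top when out; moves and turns with the head. The head: a domed core 40 mm across, 25 mm high, with three lobes 120 degrees apart, 18 mm high and 18 mm wide with round ends (radius 9 mm, centred 23 mm from the axis), open gaps between. 64 mm across overall. x axis: along one lobe; z up.
- stop_press (a joint): how far the stop's head is pushed straight down, m: 0 out, 0.0076 latched in, 0.0105 end of travel (hard). It needs 3 N to start, 6 to 9 N between 1 and 5 mm, then less, snaps in at 7.6 mm, and stays latched when let go. Out again only by turning: it then springs up by itself (3 to 5 N).
- stop_turn (a joint): how far the stop's head is turned clockwise seen from above, rad: 0 at rest, stop at 1.2; it does not turn the other way. A spring turns it back to 0 when let go (0.03 to 0.08 N m, so 1.5 to 4 N at a lobe). Latched in and turned past 0.5 to 0.6 it comes free and springs out.
- reset_button (a joint): travel of the square reset button, m: 0 out, 0.005 fully in; 2 N to start, 4.5 N fully in; springs back.
- reset_top (a point): centre of the top of the reset button: a square black key 21 by 21 mm standing 10 mm above the box top on a square 32 mm plate, pressed straight down. It is one of the two middle buttons, 48 mm from the other; which place is its own varies.
- start_button (a joint): travel of the round start button, m: 0 out, 0.004 in. Not to be pressed.
- start_top (a point): centre of the top of the start button: a round black button 23 mm across, sunk 1 mm within a round aluminium shroud 33 mm across and 8 mm high; the other of the two middle buttons.
- dial_mark (a point): tip of the white mark on the rim of the speed dial, a round fluted black knob 42 mm across, 18 mm above the box top on a 68 mm scale disc; the point turns with the knob at 16 mm from its axis.
- probe_foot: aluminium ring (foot of a probe), 32 mm across, hole 20 mm, 12 mm high, standing on the front strip of the control box's top. Loose, not to be disturbed. Origin: centre of its underside.
- test_block: round steel hardness test block, 64 mm across, 15 mm high, on the bench left of the box. Loose, not to be disturbed. Origin: centre of its underside.
- couplant: white plastic bottle, 34 mm across, 95 mm high, on the bench left of the box. Loose, not to be disturbed. Origin: centre of its underside.
- iron_boss: rusty iron boss, a stepped round piece 62 mm across, 40 mm high, on the bench right of the box. Loose, not to be disturbed. Origin: centre of its underside.
- probe: black hand probe, a stepped cylinder 41 mm across, 148 mm high, standing upright on the bench right of the box. Loose, not to be disturbed. Origin: centre of its underside.
- pen: black pen, 140 mm long, 10 mm thick, lying on the bench in front of the box. Loose, not to be disturbed. Origin: middle of its length, underside.
- screwdriver: screwdriver with a wooden handle, 160 mm long, lying on the bench in front of the box. Loose, not to be disturbed. Origin: middle of its length, underside.

How it is judged:
On the way, in this order (a step that is already met when the one before it is completed fails the run):
1. the mushroom stop is pressed in to its latch (value of joint stop_press above 0.0072 m), for 0.2 s.
2. the latched stop is turned clockwise (value of joint stop_turn above 0.25 rad and value of joint stop_press above 0.005 m).
3. the stop has sprung out and turned home (value of joint stop_press below 0.0015 m and value of joint stop_turn below 0.15 rad), for 0.2 s.
4. the reset button is pressed in (value of joint reset_button above 0.004 m), for 0.05 s.
At the end, for the whole second after the job is handed in: The stop is out (within 1.5 mm) and turned home (within 0.15 rad), the reset and start buttons are out (within 1 mm), the speed dial's mark is within 6 mm of its first place and every loose thing within 20 mm of its own (all of step 3 and value of joint each of reset_button, start_button below 0.001 m and distance of dial_mark from where it was at the start of the episode below 0.006 m and distance of each of probe_foot, test_block, couplant, iron_boss, probe, pen, screwdriver from where it was at the start of the episode below 0.02 m); the robot touches nothing.
It fails at once if the start button is pressed (2 mm or more) (value of joint start_button above 0.002 m).
It fails at once if the speed dial is turned (mark moved 6 mm) (distance of dial_mark from where it was at the start of the episode above 0.006 m).
It fails at once if the stop is pinched or forced (more than 38 N between it and the fingers) (contact force between the fingers and stop_unit above 38 N).
It fails at once if a loose thing is pushed away 20 mm or tipped over (distance of any of probe_foot, test_block, couplant, iron_boss, probe, pen, screwdriver from where it was at the start of the episode above 0.02 m or angle between any of probe_foot, test_block, couplant, iron_boss, probe's own z axis and vertical above 0.4 rad).
It fails at once if a loose thing is lifted or carried (height (world z) of probe_foot above 0.108 m or height (world z) of any of test_block, couplant, iron_boss, probe, pen above 0.02 m or height (world z) of screwdriver above 0.03 m).
It also fails if it takes over 54 s, if anything falls off the work surface, if the arm or the gripper's body presses on something with over 40 N, if the wrist force passes 120 N, or if a joint passes its speed limit or range.

## Robot

A 6-joint arm with a two-finger parallel gripper is mounted at the origin on the work surface. World frame = base frame: x ahead of the robot, y to its left, z up, the work surface at z = 0. Lengths are in m, angles in rad, forces in N, time in s.
With the tool pointing down it reaches from about 0.4 to 0.925 m from the base axis. Payload 3.4 kg.
Tool frame: the origin (TCP) lies between the finger pads; the fingertips stand 11 mm ahead of it and the grasp point (between the pads) lies 8 mm behind it (env.finger_overhang is the distance from the TCP to the fingertips, in m); z points along the fingers, y is the line along which they close (so a half turn about z gives the same grasp; the last joint's range is limited). The gripper opens to 85 mm and grips with 20 to 120 N. Pads are 22 mm wide; open, the fingers measure 114 mm over their backs; the gripper's body (76 mm by 85 mm) begins 54 mm behind the grasp point. The pads swing forward as they close: fully open they stand 13 mm farther back than shut.
Start: joints at [-1.399, 0.307, 1.506, -0, 1.328, -0.073], TCP at [0.14, -0.558, 0.242] pointing down, gripper open.
Joint ranges: [-3.12, 3.12], [-1.05, 2.28], [0.14, 2.33], [-1.42, 4.57], [0.1, 2.73], [-2.68, 2.68]. Speed limits (rad/s): [2.57, 2.57, 3.14, 3.14, 3.14, 3.14].

## Interface

Orientations are given as a unit quaternion [x, y, z, w].
In Python, from cell import env, cams gives the robot as it stands.
- The arm moves only by the tool servo_tool, never from a script. Its argument "rows" is a list of rows, each an object of numbers: "grip": the opening in per cent of the stroke, from 0 (shut) to 100 (fully open); "x", "y", "z": the shift along the tool's x, y, z in units of 0.2 m (1.0 is 0.2 m); "wx", "wy", "wz": the turn, a rotation vector about the tool's x, y, z in units of 90 degrees (1.0 is 90 degrees). In form: [{"grip": .., "x": .., "y": .., "z": .., "wx": .., "wy": .., "wz": ..}, ...]. A call has 1 to 8 rows; each row is the pose to reach, as a shift and turn from the pose commanded when the call began, along the tool's axes at that moment; what a row does not reach only later rows make up. A row lasts 1/10 s, in which the tool goes at most 50 mm and 8.59 degrees, less where a joint would pass 70% of its speed; a pose out of reach is approached as far as the arm can. A call with a number of a shift or a turn outside -1 to 1 is refused whole. A call with a gripper value outside its range is refused whole. The fingers move at their own pace and stop on an object; the grip force is fixed at half the most. Time passes only in rows, so rows that repeat a pose let the fingers close. It gives the time, the measured TCP pose, the force, the opening and the grip force at its end, in the units of the state.
- env.state(): the state, without advancing time (a new reading comes with each control period).
- cams.capture(name): name is "side" or "top"; returns a dict with "pixels" (384x512x3 uint8, red, green, blue), "fx", "fy", "cx", "cy" (pixels), "k1" (the pictures are not rectified: a ray, as slopes to the right and down, at radius r is drawn at 1 + k1 r^2 times it, then the intrinsics apply), "rvec" (rotation vector, rad) and "tvec" (3), from world to camera coordinates, as OpenCV has them. Camera axes: x right, y down, z forward; pixel columns grow to the right and rows downward; lengths in m; the calibration is good to about 2 mm. A picture is of the moment at which its call begins. There is no depth.
- env.sign_off(): hands the job in; it is judged then, once.
The state is a dict: "clock": time; "joint_positions": joint angles; "joint_velocities": joint speeds; "joint_torque": joint torques, N m; "position": TCP position; "tool_rot": TCP orientation; "force": force on the tool from outside, world axes, zero at the start; "ft_torque": the same for the moment, N m; "finger_gap": finger opening in m; "grip_force": force on a finger pad.
Only numpy, scipy, OpenCV 4.12 (cv2) and the standard library are available. Lean on these libraries where they do the work, as an engineer would, in place of code of your own. Each camera call takes 0.05 s, during which the arm holds its last target. There are 200 camera calls.

## Working session

There is one attempt and no reset: what is moved stays moved. The work goes in short steps, Python scripts to look and compute and a tool call to move; the robot and the scene stay as the last step left them, time stands still between calls to the robot, and variables do not carry over. Pictures are saved under pics/ and viewed, at most 11 in all, crops included, and the job is handed in when it is done.

Besides the shell and the picture viewer there is one more tool, called after ">>>" by a JSON object that holds its "fn" and its "kwargs". servo_tool: Moves the arm, as the interface text tells. Shifts and turns lie within -1 to 1; 1 stands for 0.2 m of shift or 90 degrees of turn. Its arguments: {"type":"object","properties":{"rows":{"type":"array","items":{"type":"object","properties":{"grip":{"type":"number"},"x":{"type":"number","minimum":-1,"maximum":1},"y":{"type":"number","minimum":-1,"maximum":1},"z":{"type":"number","minimum":-1,"maximum":1},"wx":{"type":"number","minimum":-1,"maximum":1},"wy":{"type":"number","minimum":-1,"maximum":1},"wz":{"type":"number","minimum":-1,"maximum":1}}}}},"required":["rows"]}

```bash
mkdir -p pics; cat > h.py <<'E'
import numpy as np, cv2
from cell import env, cams
def cap(n,name=None):
    c=cams.capture(n)
    if name: cv2.imwrite('pics/'+name,c['pixels'][:,:,::-1])
    return c
def ray(c,u,v):
    d=np.array([(u-c['cx'])/c['fx'],(v-c['cy'])/c['fy']]); s=d.copy()
    for _ in range(20): s=d/(1+c['k1']*(s@s))
    R=cv2.Rodrigues(np.array(c['rvec'],float))[0]; t=np.array(c['tvec'],float)
    return -R.T@t, R.T@np.array([s[0],s[1],1])
def onz(c,u,v,z):
    o,d=ray(c,u,v); return o+d*(z-o[2])/d[2]
def proj(c,p):
    R=cv2.Rodrigues(np.array(c['rvec'],float))[0]; q=R@np.array(p)+np.array(c['tvec'],float)
    s=q[:2]/q[2]; s=s*(1+c['k1']*(s@s)); return s[0]*c['fx']+c['cx'],s[1]*c['fy']+c['cy']
E
python3 - <<'E'
from h import *
for n in('top','side'):
    c=cap(n,n+'0.png'); print(n,c['fx'],c['k1'],ray(c,256,192))
print(env.state())
E
```

```text
top 423.51772243164766 -0.14911112124205875 (array([0.50598361, 0.04929116, 0.92263811]), array([ 0.0789418 , -0.01888678, -0.9967102 ]))
side 496.89886195626553 -0.21051158336399273 (array([ 0.4471111 , -0.8800105 ,  0.90569742]), array([ 0.10074944,  0.7607899 , -0.64119611]))
{'clock': 0.1, 'joint_positions': array([-1.39853414e+00,  3.07494561e-01,  1.50752787e+00, -1.49088809e-05,
        1.32839605e+00, -7.35066036e-02]), 'joint_velocities': array([-0.00152836, -0.00120972, -0.00364889,  0.00023631, -0.00149762,
        0.00027839]), 'joint_torque': array([ 1.89195773e-03, -4.58526778e+01, -2.52608085e+01, -8.99952488e-05,
        5.60600762e-03, -1.03150418e-05]), 'position': array([ 0.13976365, -0.55714055,  0.24148082]), 'tool_rot': array([ 9.92458575e-01,  1.22577091e-01, -5.22855356e-05, -9.11446635e-04]), 'force': array([ 0.1422758 , -1.13036934,  0.09277894]), 'ft_torque': array([-0.03204329,  0.01883424,  0.02164867]), 'grip_force': 0.0, 'finger_gap': 0.0855080551270742}
```

View pics/top0.png

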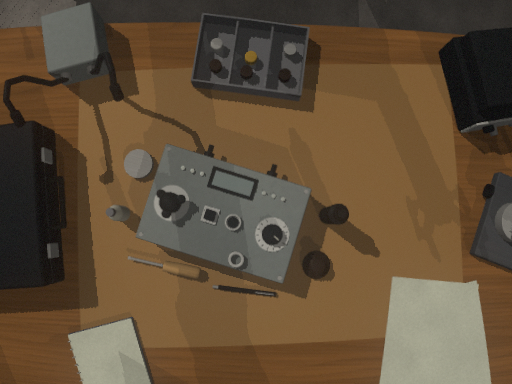

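View pics/side0.png

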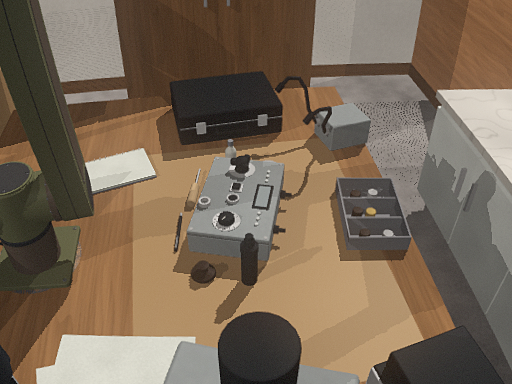

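The top view shows the stop at about (170,203), the square reset at (210,215), start at (233,222) and the dial at (272,235). The stop is at the left end, so the next step is to zoom in.

```bash
python3 - <<'E'
from h import *
c=cap('top'); p=c['pixels'][:,:,::-1]
cv2.imwrite('pics/z1.png',cv2.resize(p[172:262,130:250],None,fx=6.6,fy=6.6,interpolation=cv2.INTER_CUBIC)*1)
for z,pts in((.078,[(170,203),(233,222),(272,235),(210,215)]),(0,[(256,192)])):
    for q in pts: print(q,onz(c,*q,z))
g=cv2.cvtColor(c['pixels'],cv2.COLOR_RGB2GRAY)
# dark head blob
m=((g<45)*255).astype(np.uint8)
n,l,s,ct=cv2.connectedComponentsWithStats(m)
for i in range(1,n):
    if s[i,4]>30 and 130<ct[i][0]<360 and 140<ct[i][1]<300: print(s[i],ct[i])
E
```

```text
(170, 203) [0.54808604 0.20507452 0.078     ]
(233, 222) [0.51229514 0.07820653 0.078     ]
(272, 235) [4.87571085e-01 2.46150644e-04 7.80000000e-02]
(210, 215) [0.52548423 0.1242796  0.078     ]
(256, 192) [0.57905872 0.03180798 0.        ]
[204 145  10  12  62] [209.75806452 150.87096774]
[267 165  10  12  58] [272.48275862 170.67241379]
[207 167  51  33 254] [231.27559055 183.28346457]
[157 190  28  27 442] [169.56334842 202.09502262]
[319 204  30  20 471] [333.92356688 214.35244161]
[204 210  12  11  93] [209.52688172 214.75268817]
[228 217  10  10  71] [232.46478873 221.71830986]
[262 225  20  19 236] [271.68220339 233.51694915]
[302 251  28  28 552] [315.75905797 264.19384058]
[219 285  47   9 154] [237.71428571 289.29220779]
```

View pics/z1.png

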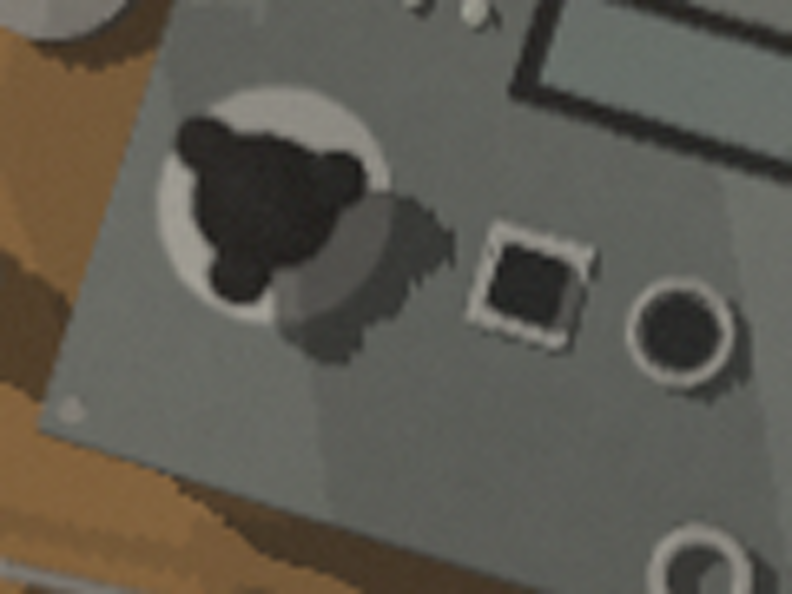

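```bash
python3 - <<'E'
from h import *
c=cap('top')
f=lambda x,y,z: onz(c,(x+.5)/6.6-.5+130,(y+.5)/6.6-.5+172,z)
d=f(274,205,.078); print('disc',d)
L=[f(*q,.112) for q in((203,143),(342,176),(240,280))]
m=np.mean(L,0); print('lobes mean',m)
for l in L: e=l-d; print(l, np.hypot(*e[:2]),np.degrees(np.arctan2(e[1],e[0])))
print('reset',f(528,287,.088),'start',f(680,330,.086))
# side view check: project stop top and reset
s=cap('side'); print(proj(s,[*d[:2],.119]),proj(s,[*d[:2],.078]),proj(s,f(528,287,.088)))
p=s['pixels'][:,:,::-1]; cv2.imwrite('pics/z2.png',cv2.resize(p[145:240,185:295],None,fx=6,fy=6,interpolation=cv2.INTER_CUBIC))
E
```

```text
disc [0.54885166 0.20289451 0.078     ]
lobes mean [0.54864079 0.20041452 0.112     ]
[0.56487542 0.21815336 0.112     ] 0.022126760163574198 43.599299474827596
[0.5559058  0.17702756 0.112     ] 0.02681156437661841 -74.74587028061907
[0.52514115 0.20606264 0.112     ] 0.02392123092985068 172.3893856644352
reset [0.52512036 0.12422553 0.088     ] start [0.51305842 0.07872342 0.086     ]
(np.float64(240.95398235765902), np.float64(157.3275664995049)) (np.float64(241.14633076658527), np.float64(169.4269057146606)) (np.float64(235.1663098359395), np.float64(185.17574888877039))
```

View pics/z2.png

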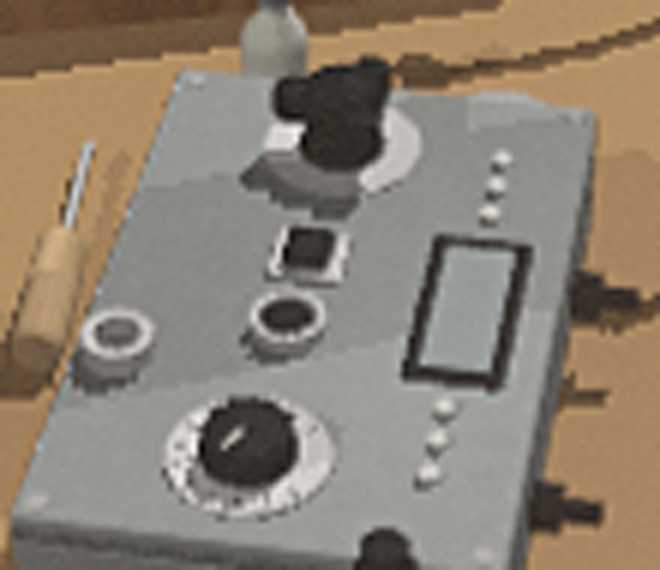

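The axis is at about (0.5487, 0.2017), with lobes at about 47°, -73° and 167°. Reset is at about (0.525, 0.124). I'm moving over the stop with the fingers shut.

>>> {"fn": "servo_tool", "kwargs": {"rows": [{"grip": 0, "x": 1, "y": -0.6}, {"grip": 0, "x": 1, "y": -0.6}, {"grip": 0, "x": 1, "y": -0.6}, {"grip": 0, "x": 1, "y": -0.6}, {"grip": 0, "x": 1, "y": -0.6}, {"grip": 0, "x": 1, "y": -0.6}, {"grip": 0, "x": 1, "y": -0.6}]}}

```text
invalid input
```

>>> {"fn": "servo_tool", "kwargs": {"rows": [{"grip": 0, "x": 1, "y": -0.8}, {"grip": 0, "x": 1, "y": -0.8}, {"grip": 0, "x": 1, "y": -0.8}, {"grip": 0, "x": 1, "y": -0.8}, {"grip": 0, "x": 1, "y": -0.8}, {"grip": 0, "x": 1, "y": -0.8}, {"grip": 0, "x": 1, "y": -0.8}]}}

```text
invalid input
```

>>> {"fn": "servo_tool", "kwargs": {"rows": [{"grip": 0, "x": 0.9, "y": -0.95, "wz": -0.35}, {"grip": 0, "x": 0.9, "y": -0.95, "wz": -0.35}, {"grip": 0, "x": 0.9, "y": -0.95, "wz": -0.35}, {"grip": 0, "x": 0.9, "y": -0.95, "wz": -0.35}, {"grip": 0, "x": 0.9, "y": -0.95, "wz": -0.35}, {"grip": 0, "x": 0.9, "y": -0.95, "wz": -0.35}, {"grip": 0, "x": 0.9, "y": -0.95, "wz": -0.35}]}}

```text
invalid input
```

```bash
cat >> h.py <<'E'
from scipy.spatial.transform import Rotation as Ro
AX=np.array([.5487,.2017])
def yaw():
    R=Ro.from_quat(env.state()['tool_rot']).as_matrix(); return np.degrees(np.arctan2(R[1,0],R[0,0]))
def rel(p):
    s=env.state(); return np.round(Ro.from_quat(s['tool_rot']).as_matrix().T@(np.array(p)-s['position'])/.2,3)
E
python3 - <<'E'
from h import *
s=env.state(); print(s['position'],yaw(),s['joint_positions'],s['force'],s['finger_gap'],env.finger_overhang)
print(rel([.5487,.2017,.16]))
E
```

```text
[ 0.13983183 -0.55742255  0.24184721] 14.085582129079928 [-1.39848971e+00  3.07212568e-01  1.50698522e+00 -3.38630286e-05
  1.32840216e+00 -7.35250420e-02] [-1.02652813 -0.68609356  0.34496296] 0.08529488021618509 0.011
[ 2.907 -3.184  0.413]
```

>>> {"fn": "servo_tool", "kwargs": {"rows": [{"grip": 0, "x": 1, "y": -0.6, "z": 0, "wx": 0, "wy": 0, "wz": 0}, {"grip": 0, "x": 1, "y": -0.6, "z": 0, "wx": 0, "wy": 0, "wz": 0}, {"grip": 0, "x": 1, "y": -0.6, "z": 0, "wx": 0, "wy": 0, "wz": 0}, {"grip": 0, "x": 1, "y": -0.6, "z": 0, "wx": 0, "wy": 0, "wz": 0}, {"grip": 0, "x": 1, "y": -0.6, "z": 0, "wx": 0, "wy": 0, "wz": 0}, {"grip": 0, "x": 1, "y": -0.6, "z": 0, "wx": 0, "wy": 0, "wz": 0}, {"grip": 0, "x": 1, "y": -0.6, "z": 0, "wx": 0, "wy": 0, "wz": 0}]}}

```text
clock: 0.95
position: [0.3051, -0.3922, 0.2424]
tool_rot: [0.992, 0.124, -0.0, 0.0]
force: [0.6, -0.2, -0.5]
finger_gap: 0.0003
grip_force: 0.0
```

>>> {"fn": "servo_tool", "kwargs": {"rows": [{"grip": 0, "x": 1, "y": -0.8, "z": 0, "wx": 0, "wy": 0, "wz": 0}, {"grip": 0, "x": 1, "y": -0.8, "z": 0, "wx": 0, "wy": 0, "wz": 0}, {"grip": 0, "x": 1, "y": -0.8, "z": 0, "wx": 0, "wy": 0, "wz": 0}, {"grip": 0, "x": 1, "y": -0.8, "z": 0, "wx": 0, "wy": 0, "wz": 0}, {"grip": 0, "x": 1, "y": -0.8, "z": 0, "wx": 0, "wy": 0, "wz": 0}, {"grip": 0, "x": 1, "y": -0.8, "z": 0, "wx": 0, "wy": 0, "wz": 0}, {"grip": 0, "x": 1, "y": -0.8, "z": 0, "wx": 0, "wy": 0, "wz": 0}]}}

```text
clock: 1.65
position: [0.4603, -0.189, 0.2421]
tool_rot: [0.992, 0.124, -0.0, 0.0]
force: [-0.2, -1.2, 0.1]
finger_gap: -0.0002
grip_force: 0.0
```

>>> {"fn": "servo_tool", "kwargs": {"rows": [{"grip": 0, "x": 0.9, "y": -0.95, "z": 0, "wx": 0, "wy": 0, "wz": -0.37}, {"grip": 0, "x": 0.9, "y": -0.95, "z": 0, "wx": 0, "wy": 0, "wz": -0.37}, {"grip": 0, "x": 0.9, "y": -0.95, "z": 0, "wx": 0, "wy": 0, "wz": -0.37}, {"grip": 0, "x": 0.9, "y": -0.95, "z": 0, "wx": 0, "wy": 0, "wz": -0.37}, {"grip": 0, "x": 0.9, "y": -0.95, "z": 0, "wx": 0, "wy": 0, "wz": -0.37}, {"grip": 0, "x": 0.9, "y": -0.95, "z": 0, "wx": 0, "wy": 0, "wz": -0.37}, {"grip": 0, "x": 0.9, "y": -0.95, "z": 0, "wx": 0, "wy": 0, "wz": -0.37}, {"grip": 0, "x": 0.9, "y": -0.95, "z": 0, "wx": 0, "wy": 0, "wz": -0.37}]}}

```text
clock: 2.45
position: [0.5874, 0.0367, 0.2419]
tool_rot: [0.916, 0.401, -0.001, 0.0]
force: [-0.4, 0.9, -0.7]
finger_gap: 0.0003
grip_force: 0.0
```

```bash
python3 - <<'E'
from h import *
s=env.state(); print(s['position'],yaw(),s['joint_positions'],s['force'],s['finger_gap'])
print(rel([.5487,.2017,.16]))
E
```

```text
[0.58736261 0.0367354  0.24187414] 47.27241654431001 [-0.00841938  0.3267159   1.47704541 -0.00148524  1.33946214  0.73765959] [-0.39812696  0.86053332 -0.74305364] 0.000297019309554894
[ 0.476 -0.702  0.409]
```

Yaw came out as wanted. Next I move over the stop.

>>> {"fn": "servo_tool", "kwargs": {"rows": [{"grip": 0, "x": 0.476, "y": -0.702, "z": 0, "wx": 0, "wy": 0, "wz": 0}, {"grip": 0, "x": 0.476, "y": -0.702, "z": 0.2, "wx": 0, "wy": 0, "wz": 0}, {"grip": 0, "x": 0.476, "y": -0.702, "z": 0.45, "wx": 0, "wy": 0, "wz": 0}, {"grip": 0, "x": 0.476, "y": -0.702, "z": 0.45, "wx": 0, "wy": 0, "wz": 0}, {"grip": 0, "x": 0.476, "y": -0.702, "z": 0.45, "wx": 0, "wy": 0, "wz": 0}, {"grip": 0, "x": 0.476, "y": -0.702, "z": 0.45, "wx": 0, "wy": 0, "wz": 0}]}}

```text
clock: 3.05
position: [0.548, 0.2025, 0.1513]
tool_rot: [0.916, 0.402, -0.002, 0.0]
force: [-0.4, -0.6, 1.1]
finger_gap: -0.0
grip_force: 0.0
```

```bash
python3 - <<'E'
from h import *
s=env.state(); print(s['position'],s['force']); print(rel([.5487,.2017,.132]))
a=cap('side')['pixels'][110:210,190:290,::-1]; b=cap('top')['pixels'][160:260,120:220,::-1]
cv2.imwrite('pics/a1.png',cv2.resize(np.hstack([a,b]),None,fx=4,fy=4,interpolation=cv2.INTER_CUBIC))
E
```

```text
[0.54802474 0.20245127 0.15130486] [-0.44025421 -0.62793229  1.14176174]
[-0.     0.005  0.097]
```

View pics/a1.png

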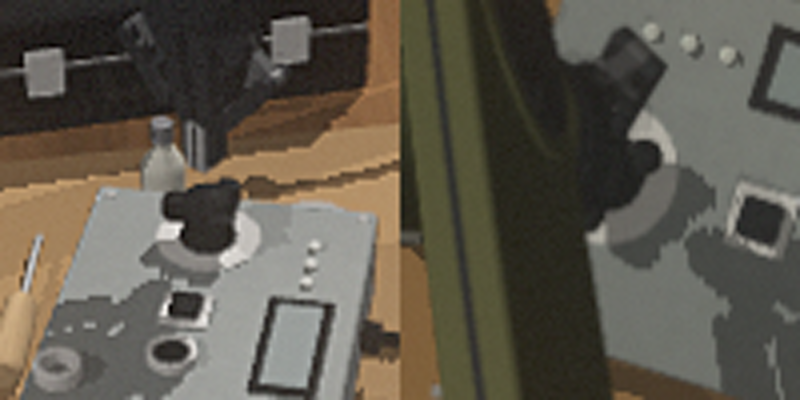

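The side view shows the shut fingertips straight above the head, and the top view agrees. Pressing down gradually.

>>> {"fn": "servo_tool", "kwargs": {"rows": [{"grip": 0, "x": 0, "y": 0, "z": 0.09, "wx": 0, "wy": 0, "wz": 0}, {"grip": 0, "x": 0, "y": 0, "z": 0.105, "wx": 0, "wy": 0, "wz": 0}, {"grip": 0, "x": 0, "y": 0, "z": 0.115, "wx": 0, "wy": 0, "wz": 0}, {"grip": 0, "x": 0, "y": 0, "z": 0.125, "wx": 0, "wy": 0, "wz": 0}, {"grip": 0, "x": 0, "y": 0, "z": 0.13, "wx": 0, "wy": 0, "wz": 0}, {"grip": 0, "x": 0, "y": 0, "z": 0.135, "wx": 0, "wy": 0, "wz": 0}, {"grip": 0, "x": 0, "y": 0, "z": 0.135, "wx": 0, "wy": 0, "wz": 0}]}}

```text
clock: 3.85
position: [0.5501, 0.2033, 0.1267]
tool_rot: [0.916, 0.402, 0.001, 0.001]
force: [-0.9, -5.0, 5.3]
finger_gap: -0.0002
grip_force: 2.8
```

>>> {"fn": "servo_tool", "kwargs": {"rows": [{"grip": 0, "x": 0, "y": 0, "z": 0.005, "wx": 0, "wy": 0, "wz": 0}, {"grip": 0, "x": 0, "y": 0, "z": 0.01, "wx": 0, "wy": 0, "wz": 0}, {"grip": 0, "x": 0, "y": 0, "z": 0.015, "wx": 0, "wy": 0, "wz": 0}, {"grip": 0, "x": 0, "y": 0, "z": 0.02, "wx": 0, "wy": 0, "wz": 0}, {"grip": 0, "x": 0, "y": 0, "z": 0.02, "wx": 0, "wy": 0, "wz": 0}]}}

```text
clock: 4.35
position: [0.55, 0.2045, 0.1217]
tool_rot: [0.916, 0.402, 0.001, 0.0]
force: [1.3, -3.4, 4.3]
finger_gap: -0.0003
grip_force: 2.3
```

>>> {"fn": "servo_tool", "kwargs": {"rows": [{"grip": 0, "x": 0, "y": 0, "z": 0.005, "wx": 0, "wy": 0, "wz": 0}, {"grip": 0, "x": 0, "y": 0, "z": 0.01, "wx": 0, "wy": 0, "wz": 0}, {"grip": 0, "x": 0, "y": 0, "z": 0.01, "wx": 0, "wy": 0, "wz": 0}]}}

```text
clock: 4.65
position: [0.55, 0.2045, 0.1196]
tool_rot: [0.916, 0.402, 0.001, 0.0]
force: [2.0, -2.0, 5.8]
finger_gap: -0.0002
grip_force: 2.7
```

>>> {"fn": "servo_tool", "kwargs": {"rows": [{"grip": 0, "x": 0, "y": 0, "z": 0.005, "wx": 0, "wy": 0, "wz": 0}, {"grip": 0, "x": 0, "y": 0, "z": 0.005, "wx": 0, "wy": 0, "wz": 0}, {"grip": 0, "x": 0, "y": 0, "z": 0.005, "wx": 0, "wy": 0, "wz": 0}]}}

```text
clock: 4.95
position: [0.55, 0.2045, 0.1194]
tool_rot: [0.916, 0.402, 0.001, 0.0]
force: [-0.3, -1.9, 9.6]
finger_gap: -0.0001
grip_force: 5.0
```

The travel end was reached (z stops moving and force rises), so the stop is latched. Lifting and re-measuring.

>>> {"fn": "servo_tool", "kwargs": {"rows": [{"grip": 0, "x": 0, "y": 0, "z": -0.2, "wx": 0, "wy": 0, "wz": 0}, {"grip": 0, "x": 0, "y": 0, "z": -0.2, "wx": 0, "wy": 0, "wz": 0}, {"grip": 0, "x": 0, "y": 0, "z": -0.2, "wx": 0, "wy": 0, "wz": 0}]}}

```text
clock: 5.25
position: [0.5492, 0.205, 0.1585]
tool_rot: [0.916, 0.402, 0.001, -0.0]
force: [-0.1, -0.6, 1.0]
finger_gap: -0.0001
grip_force: 0.0
```

```bash
python3 - <<'E'
from h import *
s=env.state(); print(s['position'],s['force'],yaw())
a=np.radians(227); print('gap',rel([*(AX+.034*np.array([np.cos(a),np.sin(a)])),.16]),AX+.034*np.array([np.cos(a),np.sin(a)]))
E
```

```text
[0.5492356  0.2049612  0.15854143] [-0.13209925 -0.56034806  1.03460013] 47.38685309556675
gap [-0.184  0.008 -0.008] [0.52551206 0.17683397]
```

>>> {"fn": "servo_tool", "kwargs": {"rows": [{"grip": 0, "x": -0.185, "y": 0.01, "z": 0, "wx": 0, "wy": 0, "wz": 0}, {"grip": 0, "x": -0.185, "y": 0.01, "z": 0, "wx": 0, "wy": 0, "wz": 0}, {"grip": 0, "x": -0.185, "y": 0.01, "z": 0, "wx": 0, "wy": 0, "wz": 0}, {"grip": 0, "x": -0.185, "y": 0.01, "z": 0, "wx": 0, "wy": 0, "wz": 0}]}}

```text
clock: 5.65
position: [0.5257, 0.1762, 0.1575]
tool_rot: [0.916, 0.402, -0.0, -0.0]
force: [-0.1, -0.9, 0.0]
finger_gap: 0.0001
grip_force: 0.0
```

```bash
python3 - <<'E'
from h import *
s=env.state(); print(s['position'],s['force'],yaw()); print(rel([.5255,.1768,.103]))
a=cap('side')['pixels'][110:210,190:290,::-1]; b=cap('top')['pixels'][160:260,120:220,::-1]
cv2.imwrite('pics/a2.png',cv2.resize(np.hstack([a,b]),None,fx=4,fy=4,interpolation=cv2.INTER_CUBIC))
E
```

```text
[0.52570177 0.17617268 0.15752303] [-0.07208832 -0.92906033  0.01423434] 47.37209914773334
[ 0.002 -0.003  0.273]
```

View pics/a2.png

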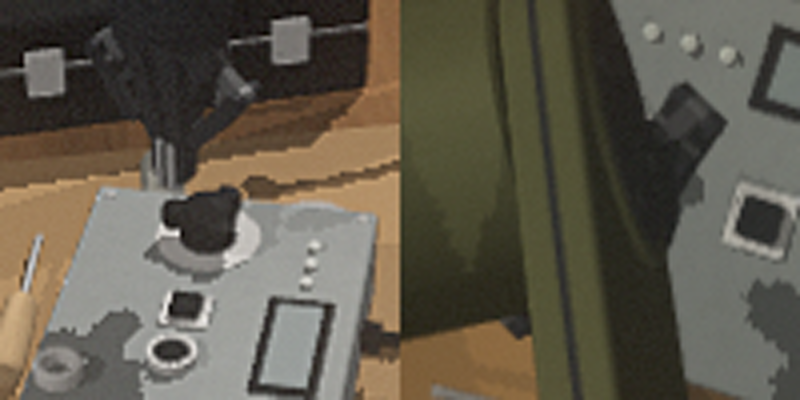

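The head is visibly lower, so it's latched, and the fingers stand above the front-right gap. Descending.

>>> {"fn": "servo_tool", "kwargs": {"rows": [{"grip": 0, "x": 0, "y": 0, "z": 0.1, "wx": 0, "wy": 0, "wz": 0}, {"grip": 0, "x": 0, "y": 0, "z": 0.17, "wx": 0, "wy": 0, "wz": 0}, {"grip": 0, "x": 0, "y": 0, "z": 0.21, "wx": 0, "wy": 0, "wz": 0}, {"grip": 0, "x": 0, "y": 0, "z": 0.22, "wx": 0, "wy": 0, "wz": 0}, {"grip": 0, "x": 0, "y": 0, "z": 0.22, "wx": 0, "wy": 0, "wz": 0}]}}

```text
clock: 6.25
position: [0.5259, 0.176, 0.1141]
tool_rot: [0.916, 0.402, -0.0, -0.0]
force: [0.1, -0.4, 0.2]
finger_gap: -0.0001
grip_force: 0.0
```

>>> {"fn": "servo_tool", "kwargs": {"rows": [{"grip": 0, "x": 0, "y": 0, "z": 0.02, "wx": 0, "wy": 0, "wz": 0}, {"grip": 0, "x": 0, "y": 0, "z": 0.04, "wx": 0, "wy": 0, "wz": 0}, {"grip": 0, "x": 0, "y": 0, "z": 0.05, "wx": 0, "wy": 0, "wz": 0}, {"grip": 0, "x": 0, "y": 0, "z": 0.05, "wx": 0, "wy": 0, "wz": 0}]}}

```text
clock: 6.65
position: [0.5254, 0.1757, 0.1041]
tool_rot: [0.916, 0.402, -0.0, -0.0]
force: [-0.1, -0.4, 0.5]
finger_gap: 0.0002
grip_force: 0.0
```

```bash
python3 - <<'E'
from h import *
s=env.state(); y0=yaw(); print(s['position'],s['force'],y0)
R=Ro.from_quat(s['tool_rot']).as_matrix()
p0=AX+.034*np.array([np.cos(np.radians(227)),np.sin(np.radians(227))])
for d in range(7,64,7):
    a=np.radians(227-d); p=AX+.0335*np.array([np.cos(a),np.sin(a)])
    print(d,np.round((R.T@np.array([*(p-p0),0]))/.2,3),'wz',round(d/90,3))
E
```

```text
[0.52542422 0.17572917 0.10409586] [-0.13302901 -0.36444004  0.47840648] 47.37787412905091
7 [ 0.004 -0.02   0.   ] wz 0.078
14 [ 0.008 -0.04   0.   ] wz 0.156
21 [ 0.014 -0.06   0.   ] wz 0.233
28 [ 0.023 -0.078  0.   ] wz 0.311
35 [ 0.033 -0.096  0.   ] wz 0.389
42 [ 0.046 -0.112  0.   ] wz 0.467
49 [ 0.061 -0.126  0.   ] wz 0.544
56 [ 0.077 -0.138  0.   ] wz 0.622
63 [ 0.095 -0.149  0.   ] wz 0.7
```

>>> {"fn": "servo_tool", "kwargs": {"rows": [{"grip": 0, "x": 0.004, "y": -0.02, "z": 0, "wx": 0, "wy": 0, "wz": 0.078}, {"grip": 0, "x": 0.008, "y": -0.04, "z": 0, "wx": 0, "wy": 0, "wz": 0.156}, {"grip": 0, "x": 0.014, "y": -0.06, "z": 0, "wx": 0, "wy": 0, "wz": 0.233}, {"grip": 0, "x": 0.023, "y": -0.078, "z": 0, "wx": 0, "wy": 0, "wz": 0.311}, {"grip": 0, "x": 0.023, "y": -0.078, "z": 0, "wx": 0, "wy": 0, "wz": 0.311}, {"grip": 0, "x": 0.023, "y": -0.078, "z": 0, "wx": 0, "wy": 0, "wz": 0.311}]}}

```text
clock: 7.25
position: [0.5172, 0.1898, 0.1044]
tool_rot: [0.985, 0.17, -0.0, -0.0]
force: [-0.6, 0.3, -0.1]
finger_gap: -0.0001
grip_force: 0.2
```

```bash
python3 - <<'E'
from h import *
s=env.state(); y0=yaw(); print(s['position'],s['force'],s['ft_torque'],y0)
R=Ro.from_quat(s['tool_rot']).as_matrix()
f=lambda d: AX+.0335*np.array([np.cos(np.radians(227-d)),np.sin(np.radians(227-d))])
for d in range(35,78,7):
    print(d,np.round((R.T@np.array([*(f(d)-f(28)),0]))/.2,3),'wz',round((d-28)/90,3))
a=cap('side')['pixels'][110:210,190:290,::-1]
cv2.imwrite('pics/a3.png',cv2.resize(a,None,fx=5,fy=5,interpolation=cv2.INTER_CUBIC))
E
```

```text
[0.5171714  0.18976285 0.10439148] [-0.5785659   0.25402885 -0.08564068] [0.0641468  0.09468647 0.0091453 ] 19.56994417010392
35 [ 0.001 -0.02   0.   ] wz 0.078
42 [ 0.005 -0.04   0.   ] wz 0.156
49 [ 0.012 -0.06   0.   ] wz 0.233
56 [ 0.02  -0.078  0.   ] wz 0.311
63 [ 0.031 -0.096  0.   ] wz 0.389
70 [ 0.044 -0.112  0.   ] wz 0.467
77 [ 0.059 -0.126  0.   ] wz 0.544
```

View pics/a3.png

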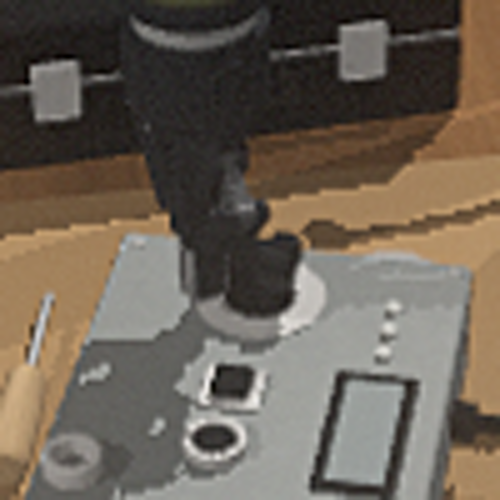

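>>> {"fn": "servo_tool", "kwargs": {"rows": [{"grip": 0, "x": 0.001, "y": -0.02, "z": 0, "wx": 0, "wy": 0, "wz": 0.078}, {"grip": 0, "x": 0.005, "y": -0.04, "z": 0, "wx": 0, "wy": 0, "wz": 0.156}, {"grip": 0, "x": 0.005, "y": -0.04, "z": 0, "wx": 0, "wy": 0, "wz": 0.156}]}}

```text
clock: 7.6
position: [0.5149, 0.1974, 0.1042]
tool_rot: [0.999, 0.047, -0.001, 0.0]
force: [-2.6, -1.0, 0.5]
finger_gap: 0.0004
grip_force: 1.0
```

>>> {"fn": "servo_tool", "kwargs": {"rows": [{"grip": 0, "x": 0.001, "y": -0.02, "z": 0, "wx": 0, "wy": 0, "wz": 0.078}, {"grip": 0, "x": 0.005, "y": -0.04, "z": 0, "wx": 0, "wy": 0, "wz": 0.156}, {"grip": 0, "x": 0.005, "y": -0.04, "z": 0, "wx": 0, "wy": 0, "wz": 0.156}]}}

```text
clock: 7.9
position: [0.5148, 0.206, 0.1041]
tool_rot: [0.997, -0.074, -0.001, -0.0]
force: [-3.0, 2.0, 0.7]
finger_gap: 0.0
grip_force: 1.7
```

```bash
python3 - <<'E'
from h import *
s=env.state(); y0=yaw(); print(s['position'],s['force'],s['ft_torque'],y0,s['grip_force'])
p=s['position'][:2]-AX; print(np.hypot(*p),np.degrees(np.arctan2(p[1],p[0])))
a=cap('side')['pixels'][110:210,190:290,::-1]; b=cap('top')['pixels'][160:260,120:220,::-1]
cv2.imwrite('pics/a4.png',cv2.resize(np.hstack([a,b]),None,fx=4,fy=4,interpolation=cv2.INTER_CUBIC))
E
```

```text
[0.51483387 0.2059675  0.10411217] [-2.96917326  1.95855032  0.69448638] [0.22514778 0.58967824 0.00237007] -8.49564751801857 1.7451629787683487
0.03413394913116 172.817972207427
```

View pics/a4.png

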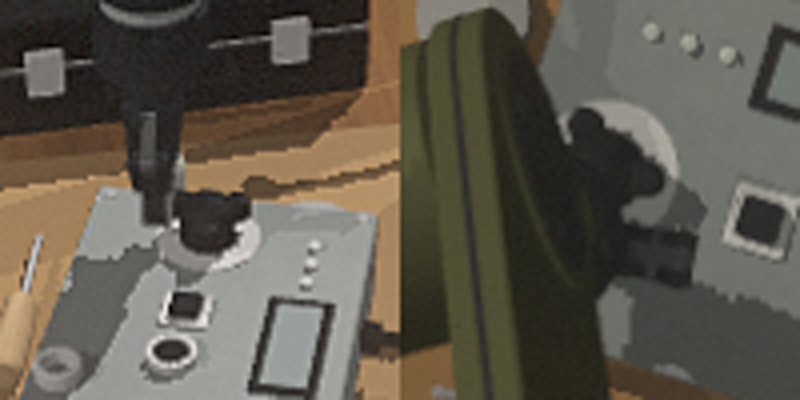

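The top view shows the lobe moved from about (182,199) to (182,205), so the head has turned about 30°. Carrying on round.

>>> {"fn": "servo_tool", "kwargs": {"rows": [{"grip": 0, "x": 0.001, "y": -0.02, "z": 0, "wx": 0, "wy": 0, "wz": 0.078}, {"grip": 0, "x": 0.005, "y": -0.04, "z": 0, "wx": 0, "wy": 0, "wz": 0.156}, {"grip": 0, "x": 0.008, "y": -0.05, "z": 0, "wx": 0, "wy": 0, "wz": 0.194}, {"grip": 0, "x": 0.008, "y": -0.05, "z": 0, "wx": 0, "wy": 0, "wz": 0.194}]}}

```text
clock: 8.4
position: [0.5174, 0.2161, 0.1043]
tool_rot: [0.974, -0.225, -0.001, -0.0]
force: [-6.6, 3.9, 3.0]
finger_gap: 0.0
grip_force: 3.5
```

```bash
python3 - <<'E'
from h import *
s=env.state(); y0=yaw(); print(s['position'],s['force'],s['ft_torque'],y0,s['grip_force'],s['joint_positions'])
p=s['position'][:2]-AX; print(np.hypot(*p),np.degrees(np.arctan2(p[1],p[0])))
a=cap('side')['pixels'][110:210,190:290,::-1]; b=cap('top')['pixels'][160:260,120:220,::-1]
cv2.imwrite('pics/a5.png',cv2.resize(np.hstack([a,b]),None,fx=4,fy=4,interpolation=cv2.INTER_CUBIC))
E
```

```text
[0.51744233 0.21612804 0.10433872] [-6.55023078  3.94132309  2.95209044] [0.62013686 0.94863035 0.0756463 ] -25.989657907981574 3.5213832557201385 [0.31896109 0.42662103 1.7123619  0.00252356 1.00479032 2.3420069 ]
0.03442688195002482 155.2227097685759
```

View pics/a5.png

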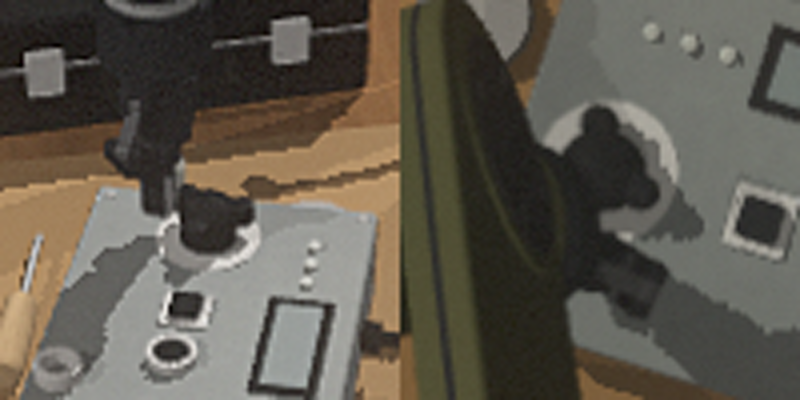

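>>> {"fn": "servo_tool", "kwargs": {"rows": [{"grip": 0, "x": 0.001, "y": -0.014, "z": 0, "wx": 0, "wy": 0, "wz": 0.055}, {"grip": 0, "x": 0.001, "y": -0.014, "z": 0, "wx": 0, "wy": 0, "wz": 0.055}, {"grip": 0, "x": 0, "y": 0.02, "z": 0, "wx": 0, "wy": 0, "wz": 0}, {"grip": 0, "x": -0.02, "y": 0.04, "z": 0, "wx": 0, "wy": 0, "wz": 0}, {"grip": 0, "x": -0.1, "y": 0.04, "z": 0, "wx": 0, "wy": 0, "wz": 0}, {"grip": 0, "x": -0.2, "y": 0.04, "z": 0, "wx": 0, "wy": 0, "wz": 0}, {"grip": 0, "x": -0.2, "y": 0.04, "z": -0.2, "wx": 0, "wy": 0, "wz": 0}, {"grip": 0, "x": -0.2, "y": 0.04, "z": -0.25, "wx": 0, "wy": 0, "wz": 0}]}}

```text
clock: 9.3
position: [0.48, 0.2274, 0.1571]
tool_rot: [0.974, -0.225, 0.002, -0.001]
force: [2.0, 0.9, 0.1]
finger_gap: -0.0001
grip_force: 0.0
```

```bash
python3 - <<'E'
from h import *
s=env.state(); print(s['position'],s['force'],yaw())
print(rel([.5252,.1242,.15]))
a=cap('side')['pixels'][110:210,190:290,::-1]; b=cap('top')['pixels'][160:260,120:220,::-1]
cv2.imwrite('pics/a6.png',cv2.resize(np.hstack([a,b]),None,fx=4,fy=4,interpolation=cv2.INTER_CUBIC))
E
```

```text
[0.48002768 0.22736052 0.15712752] [2.01702886 0.90539343 0.1243064 ] -26.03070689735669
[0.429 0.365 0.036]
```

View pics/a6.png

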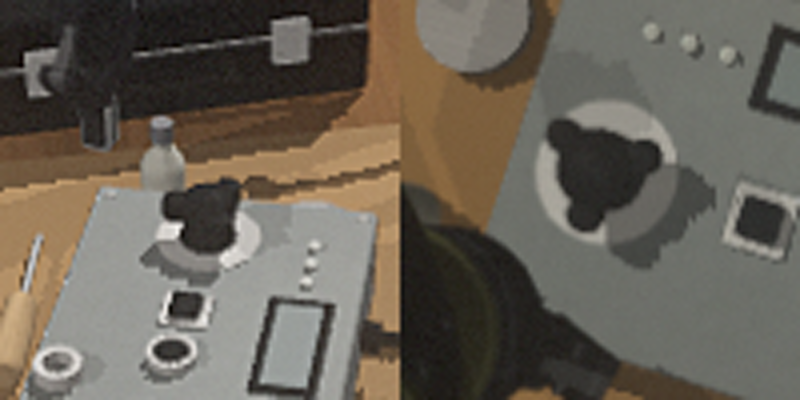

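The stop is out and home: both views match the start. Next, over the reset button with the tool turned.

>>> {"fn": "servo_tool", "kwargs": {"rows": [{"grip": 0, "x": 0.436, "y": 0.368, "z": 0, "wx": 0, "wy": 0, "wz": -0.8}, {"grip": 0, "x": 0.436, "y": 0.368, "z": 0, "wx": 0, "wy": 0, "wz": -0.8}, {"grip": 0, "x": 0.436, "y": 0.368, "z": 0, "wx": 0, "wy": 0, "wz": -0.8}, {"grip": 0, "x": 0.436, "y": 0.368, "z": 0, "wx": 0, "wy": 0, "wz": -0.8}, {"grip": 0, "x": 0.436, "y": 0.368, "z": 0, "wx": 0, "wy": 0, "wz": -0.8}, {"grip": 0, "x": 0.436, "y": 0.368, "z": 0, "wx": 0, "wy": 0, "wz": -0.8}, {"grip": 0, "x": 0.436, "y": 0.368, "z": 0, "wx": 0, "wy": 0, "wz": -0.8}, {"grip": 0, "x": 0.436, "y": 0.368, "z": 0, "wx": 0, "wy": 0, "wz": -0.8}]}}

```text
clock: 10.2
position: [0.5246, 0.1213, 0.153]
tool_rot: [0.936, 0.353, -0.001, -0.0]
force: [-0.3, -1.2, 0.2]
finger_gap: 0.0003
grip_force: 0.0
```

>>> {"fn": "servo_tool", "kwargs": {"rows": [{"grip": 0, "x": 0, "y": 0, "z": 0.1, "wx": 0, "wy": 0, "wz": 0}, {"grip": 0, "x": 0, "y": 0, "z": 0.2, "wx": 0, "wy": 0, "wz": 0}, {"grip": 0, "x": 0, "y": 0, "z": 0.25, "wx": 0, "wy": 0, "wz": 0}, {"grip": 0, "x": 0, "y": 0, "z": 0.25, "wx": 0, "wy": 0, "wz": 0}]}}

```text
clock: 10.6
position: [0.5234, 0.1211, 0.1021]
tool_rot: [0.937, 0.35, -0.002, -0.0]
force: [-0.4, -0.8, 0.4]
finger_gap: -0.0
grip_force: 0.0
```

```bash
python3 - <<'E'
from h import *
s=env.state(); print(s['position'],s['force'],yaw())
print(rel([.526,.123,.099]))
E
```

```text
[0.52344308 0.1211388  0.10209148] [-0.44791939 -0.76202124  0.38784051] 40.96398438958895
[0.016 0.001 0.015]
```

>>> {"fn": "servo_tool", "kwargs": {"rows": [{"grip": 0, "x": 0.012, "y": 0, "z": 0, "wx": 0, "wy": 0, "wz": 0}, {"grip": 0, "x": 0.012, "y": 0, "z": 0.015, "wx": 0, "wy": 0, "wz": 0}, {"grip": 0, "x": 0.012, "y": 0, "z": 0.025, "wx": 0, "wy": 0, "wz": 0}, {"grip": 0, "x": 0.012, "y": 0, "z": 0.033, "wx": 0, "wy": 0, "wz": 0}, {"grip": 0, "x": 0.012, "y": 0, "z": 0.04, "wx": 0, "wy": 0, "wz": 0}, {"grip": 0, "x": 0.012, "y": 0, "z": 0.04, "wx": 0, "wy": 0, "wz": 0}]}}

```text
clock: 11.2
position: [0.5277, 0.123, 0.0967]
tool_rot: [0.937, 0.35, 0.001, 0.0]
force: [1.4, 0.1, 3.6]
finger_gap: 0.0
grip_force: 1.5
```

>>> {"fn": "servo_tool", "kwargs": {"rows": [{"grip": 0, "x": 0, "y": 0, "z": 0.005, "wx": 0, "wy": 0, "wz": 0}, {"grip": 0, "x": 0, "y": 0, "z": 0.01, "wx": 0, "wy": 0, "wz": 0}, {"grip": 0, "x": 0, "y": 0, "z": 0.015, "wx": 0, "wy": 0, "wz": 0}, {"grip": 0, "x": 0, "y": 0, "z": 0.015, "wx": 0, "wy": 0, "wz": 0}]}}

```text
clock: 11.6
position: [0.5277, 0.123, 0.094]
tool_rot: [0.937, 0.35, 0.001, 0.0]
force: [-0.5, 0.0, 7.5]
finger_gap: 0.0001
grip_force: 3.9
```

>>> {"fn": "servo_tool", "kwargs": {"rows": [{"grip": 0, "x": 0, "y": 0, "z": 0.006, "wx": 0, "wy": 0, "wz": 0}, {"grip": 0, "x": 0, "y": 0, "z": 0.006, "wx": 0, "wy": 0, "wz": 0}, {"grip": 0, "x": 0, "y": 0, "z": 0.006, "wx": 0, "wy": 0, "wz": 0}]}}

```text
clock: 11.9
position: [0.5277, 0.123, 0.0939]
tool_rot: [0.937, 0.35, 0.001, 0.0]
force: [-3.6, 0.3, 15.2]
finger_gap: -0.0003
grip_force: 7.8
```

>>> {"fn": "servo_tool", "kwargs": {"rows": [{"grip": 0, "x": 0, "y": 0, "z": -0.1, "wx": 0, "wy": 0, "wz": 0}, {"grip": 0, "x": 0, "y": 0, "z": -0.3, "wx": 0, "wy": 0, "wz": 0}, {"grip": 0, "x": 0, "y": 0, "z": -0.55, "wx": 0, "wy": 0, "wz": 0}, {"grip": 0, "x": 0, "y": 0, "z": -0.8, "wx": 0, "wy": 0, "wz": 0}, {"grip": 0, "x": 0, "y": 0, "z": -0.8, "wx": 0, "wy": 0, "wz": 0}, {"grip": 0, "x": 0, "y": 0, "z": -0.8, "wx": 0, "wy": 0, "wz": 0}]}}

```text
clock: 12.5
position: [0.5275, 0.1228, 0.2532]
tool_rot: [0.937, 0.35, 0.001, 0.0]
force: [-0.7, -1.1, -0.1]
finger_gap: 0.0002
grip_force: 0.0
```

```bash
python3 - <<'E'
from h import *
s=env.state(); print(s['position'],s['force'])
p=cap('side')['pixels'][:,:,::-1]; cv2.imwrite('pics/z3.png',cv2.resize(p[130:300,165:295],None,fx=3.5,fy=3.5,interpolation=cv2.INTER_CUBIC))
E
```

```text
[0.52745658 0.12284562 0.25315312] [-0.68353921 -1.1242604  -0.07566484]
```

View pics/z3.png

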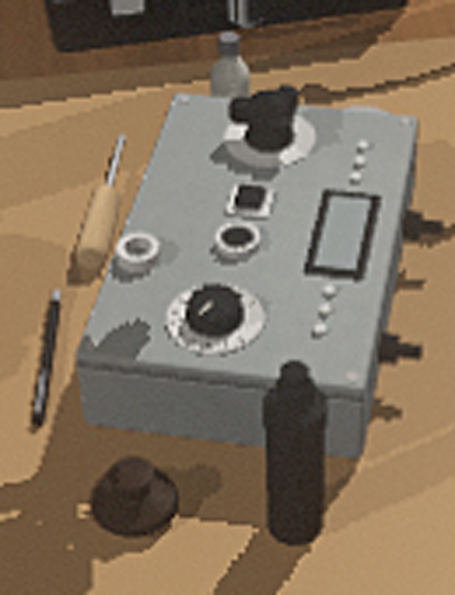

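The stop and reset are out and everything else is in place. The arm is clear, so I'm handing in.

```bash
python3 -c "
from cell import env
print(env.sign_off())"
```

```text
the job is handed in; nothing more can be done
None
```

The stop check is done and handed in: the stop was latched, turned clockwise until it released and is back home, then the reset was pressed fully and came out again, and nothing else looked disturbed in the last picture; the hand-in returned no verdict.

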